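# Stand a slumped lens-tube carton upright in its bin

## Task

The long slim carton in the grey bin has slumped across it, one end down in the corner and the other against the opposite wall. Tip it up inside the bin so that it stands upright on the bin's floor on the end that is already down, and let go of it. Do not lift it out of the bin, and leave the charger and the roll of tape beside it where they lie.

Things in the scene. Friction and masses are not known exactly. Their poses are not given: they have to be found in the camera images.
- bin: Grey open-topped plastic bin, fixed to the bench. Inside 140 mm along its x, 210 mm along its y; walls and floor 4 mm thick (rolled rim 5 mm more outside); the rim is 135 mm above the bench. Origin: centre of its underside. z up; its +x wall is on the left as the robot sees it, its -x wall on the right.
- carton: Slim white carton, 173 x 29 x 26 mm, 45 to 90 g, the only one in the bin, slanting about 45 degrees above level in the bin's x-z plane. Origin: centre of its 173 x 29 mm underside. x runs lengthwise from the foot end to the raised end (86.5 mm from the origin to either end) and points up once it stands; y runs across the 29 mm width, parallel to the bin's y; z through the 26 mm thickness.
- carton_foot (a point): Centre of the carton's 29 x 26 mm foot end face, the end that is down on the floor at the bin's -x wall at the start (the raised end touches the +x wall about 8 mm below the rim). 4 mm above the bench when the carton stands upright on the bin's floor; it stands by itself on this end.
- charger: Black charger block, 42 x 62 x 30 mm, lying loose on the bin's floor on one side of the carton, its 42 mm across the bin's y. Origin: centre of its underside.
- tape: Roll of tape, 52 mm in diameter, 28 mm high, lying flat and loose on the bin's floor on the other side of the carton. Origin: centre of its underside.

How it is judged:
By the outcome, as a careful person would: the job done as asked, in the order asked, and still so for the second after the job is handed in, with the robot touching nothing.
It also fails if it takes over 40 s, if anything falls off the work surface, if the arm or the gripper's body presses on something with over 40 N, if the wrist force passes 120 N, or if a joint passes its speed limit or range.

## Robot

A 6-joint arm with a two-finger parallel gripper is mounted at the origin on a cart in front of the work surface, level with it; the furniture and walls round the work are solid. World frame = base frame: x ahead of the robot, y to its left, z up, the work surface at z = 0. Lengths are in mm, angles in rad, forces in N, time in s.
With the tool pointing down it reaches from about 350 to 975 mm from the base axis. Payload 7.1 kg.
Tool frame: the origin (TCP) lies at the very end of the fingers, on their centre line; the grasp point (between the pads) lies tcp_to_grasp behind it (tcp_to_grasp is the distance from the TCP to the grasp point, in mm); z points along the fingers, x is the direction in which the jaws open and shut, and the axes are right-handed (so a half turn about z gives the same grasp; the last joint's range is limited). The gripper opens to 88 mm and grips with 3 to 60 N. Pads are 20 mm wide; open, the fingers measure 115 mm over their backs; the gripper's body (75 mm by 178 mm) begins 61 mm behind the grasp point.
Start: joints at [-0.019, 0.423, 1.63, -0, 1.089, -0.019], TCP at [624.984, 0.026, 222.675] pointing down, gripper open.
Joint ranges: [-3, 3], [-0.9, 2.11], [0.09, 2.58], [-1.31, 4.45], [0.11, 2.69], [-2.54, 2.54]. Speed limits (rad/s): [2.39, 2.39, 3.01, 3.14, 3.14, 3.14].

## Interface

Orientations are given as a rotation vector (axis times angle).
In Python, from workcell import get_obs, get_image, close_job, recognise, mark_of, tcp_to_grasp gives the robot as it stands. The module is installed in compiled form; this text tells all that it offers.
- The arm moves only by the tool move_arm, never from a script. Its argument "motion" is a list of rows, each a list of 7 numbers: the shift along the world's x, y, z in mm, then the turn, a rotation vector about the world's x, y, z in rad, then the finger opening in mm, from 0 to 87.8. A call has 1 to 5 rows; each row is the pose to reach, as a shift and turn from the pose commanded when the call began; what a row does not reach only later rows make up. A row lasts 1/12 s, in which the tool goes at most 41.7 mm and 7.16 degrees, less where a joint would pass 70% of its speed; a pose out of reach is approached as far as the arm can. A call with a gripper value outside its range is refused whole. The fingers move at their own pace and stop on an object; the grip force is fixed at half the most. Time passes only in rows, so rows that repeat a pose let the fingers close. It gives the time, the measured TCP pose, the force and the opening at its end, in the units of the state.
- get_obs(): the state, without advancing time (a new reading comes with each control period).
- get_image(name): name is "scene" or "side" or "wrist"; returns a dict with "color" (480x640x3 uint8, red, green, blue), "mtx" (3x3 intrinsics, pixels), "camera_from_world" (4x4, takes a point from world to camera coordinates). Camera axes: x right, y up, looking along -z (the intrinsics and any distortion apply to the point x, -y, -z); pixel columns grow to the right and rows downward; lengths in mm; the calibration is good to about 2 mm. The wrist camera is an equidistant fisheye: a pixel r from the principal point sees the ray r / f radians off the axis. A picture is of the moment at which its call begins. There is no depth.
- close_job(): hands the job in, once; it reports no verdict.
Trained networks look in a picture, given as the dict that the camera call returned (one of the last four; its "shot" number tells which), for a name from the list of things; names that differ only in an ending like _2 or _b are one class to them, and where a whole thing is asked for, a point or a joint stands for the part that bears it (a point fixed in the world has none). Each returns a list of dicts, best first, with "p" (0 to 1); they miss things now and then, are a little off and sometimes report something else, mostly with a low value. They report only what shows in the picture. A call takes as long as a camera call.
- recognise(picture, label): "bbox" ([centre column, centre row, width, height] in pixels, round what is visible of it).
- mark_of(picture, label): "location" ([row, column] in pixels: a listed point, or the origin of a listed thing).
The state is a dict: "t": time; "qpos": joint angles; "qvel": joint speeds; "joint_torque": joint torques, N m; "ee_pos": TCP position; "orientation": TCP orientation; "ft_force": force on the tool from outside, world axes, zero at the start; "moment": the same for the moment, N m; "width": finger opening in mm.
Only numpy, scipy, OpenCV 4.12 (cv2) and the standard library are available. Lean on these libraries where they do the work, as an engineer would, in place of code of your own. Each camera call takes 0.05 s, during which the arm holds its last target. There are 200 camera calls.

## Working session

There is one attempt and no reset: what is moved stays moved. The work goes in short steps, Python scripts to look and compute and a tool call to move; the robot and the scene stay as the last step left them, time stands still between calls to the robot, and variables do not carry over. Pictures are saved under pics/ and viewed, about 8 in all and at most 12, crops included, and the job is handed in when it is done.

Besides the shell and the picture viewer there is one more tool, called as name([rows], argument=value, ...), one row to a line, values as JSON. move_arm: Moves the arm, as the interface text tells. Its arguments: {"type":"object","properties":{"motion":{"type":"array"}},"required":["motion"]}

```bash
mkdir -p pics; cat > h.py <<'E'
import numpy as np, cv2
from workcell import *
def ray(im,row,col):
    K=im["mtx"];T=im["camera_from_world"];R=T[:3,:3];c=-R.T@T[:3,3]
    d=np.array([(col-K[0,2])/K[0,0],-(row-K[1,2])/K[1,1],-1]);return c,R.T@d
def onplane(im,row,col,z,ax=2):
    c,d=ray(im,row,col);return c+d*(z-c[ax])/d[ax]
def proj(im,p):
    K=im["mtx"];q=(im["camera_from_world"]@np.append(p,1))[:3]
    return [round(K[0,0]*q[0]/-q[2]+K[0,2]),round(K[1,1]*-q[1]/-q[2]+K[1,2])]
def save(im,n): cv2.imwrite("pics/"+n,im["color"][:,:,::-1])
E
python3 - <<'E'
from h import *
print(tcp_to_grasp); o=get_obs(); print(o["ee_pos"],o["orientation"],o["width"],o["t"])
for n in ["scene","side"]:
    im=get_image(n);save(im,n+"0.png");print(n,ray(im,240,320))
    for l in ["bin","carton","carton_foot","charger","tape"]:
        m=mark_of(im,l)[:1];r=recognise(im,l)[:1];print(l,m,r)
        if m:print(onplane(im,*m[0]["location"],{"bin":0,"carton":65,"carton_foot":14}.get(l,4)))
im=get_image("wrist");save(im,"wrist0.png")
E
cd pics; python3 -c "
import cv2,numpy as np
a=[cv2.imread(n+'0.png') for n in('scene','side')]
cv2.imwrite('both.png',cv2.resize(np.vstack(a),(400,600)) if 0 else a[0])"
```

```text
18.700000000000003
[6.24453019e+02 2.87687295e-02 2.21907052e+02] [-3.14158024e+00  7.57683073e-05  2.37391967e-03] 87.91816248484737 0.0
scene (array([ 453.04721839, -378.03155787,  757.13117374]), array([ 0.06642914,  0.58223261, -0.8106132 ]))
bin [{'location': [271.7, 314.5], 'p': 0.56}] [{'bbox': [310.3, 253.9, 139.2, 118.2], 'p': 0.8}]
[495.62717763  88.50009744   0.        ]
carton [{'location': [250.9, 307.8], 'p': 0.88}] [{'bbox': [311.6, 237.2, 27.5, 57.8], 'p': 0.66}]
[483.87898802  95.99753843  65.        ]
carton_foot [] [{'bbox': [312.6, 236.6, 23.6, 68.2], 'p': 0.59}]
charger [{'location': [274.9, 353.7], 'p': 0.64}] [{'bbox': [355.4, 261.6, 20.9, 20.9], 'p': 0.76}]
[572.44787413  70.57144042   4.        ]
tape [{'location': [257.4, 281.6], 'p': 0.76}] [{'bbox': [280.8, 253.6, 23.7, 22.9], 'p': 0.95}]
[431.58850984 127.2078925    4.        ]
side (array([  23.52709078, -350.32503599,  597.181585  ]), array([ 0.57483297,  0.52317429, -0.6300847 ]))
bin [{'location': [277.6, 315.7], 'p': 0.71}] [{'bbox': [321.4, 249.3, 185.2, 159.4], 'p': 0.87}]
[492.73100751  82.70477655   0.        ]
carton [{'location': [243.3, 306.0], 'p': 0.57}] [{'bbox': [301.6, 217.2, 40.8, 60.6], 'p': 0.83}]
[487.14475307 101.1307419   65.        ]
carton_foot [] [{'bbox': [303.8, 218.2, 39.9, 59.7], 'p': 0.58}]
charger [] []
tape [] []
```

View pics/scene0.png

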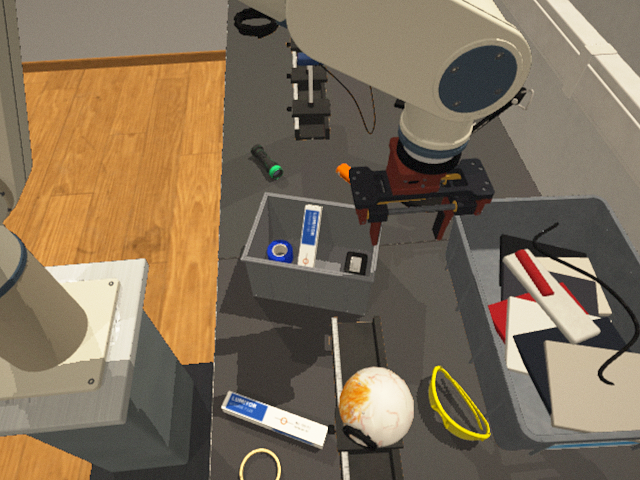

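View pics/side0.png

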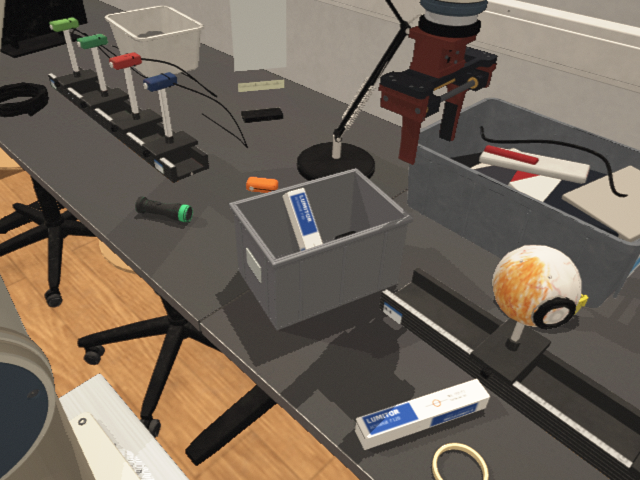

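View pics/wrist0.png

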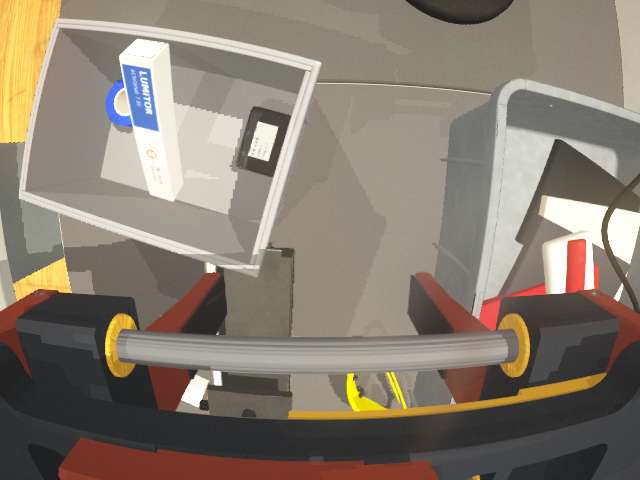

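The pictures show the bin with its long side roughly along world x. The carton's foot is on the robot's right (−y) and its raised end is at +y. The tape is on the near side and the charger on the far side. Next I fit the bin's pose to its rim corners.

```bash
cat >> h.py <<'E'
def projw(im,p):
    K=im["mtx"];q=(im["camera_from_world"]@np.append(p,1))[:3];v=np.array([q[0],-q[1],-q[2]])
    r=np.hypot(v[0],v[1]);th=np.arctan2(r,v[2]);return [K[0,0]*th*v[0]/r+K[0,2],K[1,1]*th*v[1]/r+K[1,2]]
def projp(im,p):
    K=im["mtx"];q=(im["camera_from_world"]@np.append(p,1))[:3]
    return [K[0,0]*q[0]/-q[2]+K[0,2],K[1,1]*-q[1]/-q[2]+K[1,2]]
def b2w(b,p): # b=x,y,yaw of bin frame
    c,s=np.cos(b[2]),np.sin(b[2]);return np.array([b[0]+c*p[0]-s*p[1],b[1]+s*p[0]+c*p[1],p[2]])
E
python3 - <<'E'
from h import *
from scipy.optimize import least_squares
W=get_image("wrist");S=get_image("scene");D=get_image("side")
# order: (-X,+Y),(+X,+Y),(+X,-Y),(-X,-Y) world ; bin x=+Y, bin y=-X
C=[(79,114,135),(79,-114,135),(-79,-114,135),(-79,114,135)]
O=[(W,projw,[(58,20),(320,63),(257,270),(21,195)]),(S,projp,[(267,194),(383,208),(376,279),(242,262)]),(D,projp,[(231,206),(360,172),(410,217),(276,259)])]
def fit(Os):
    f=lambda b:np.concatenate([np.subtract(pr(im,b2w(b,c)),o) for im,pr,ob in Os for c,o in zip(C,ob)])
    r=least_squares(f,[493,85,1.57],x_scale=[10,10,.1],loss="soft_l1");print(r.x,np.round(f(r.x),1));return r.x
for o in O: fit([o])
b=fit(O)
for l in["carton","carton_foot","charger","tape"]:print(l,mark_of(W,l)[:1],recognise(W,l)[:1])
# carton corners overlay for varying bin-y offset
def cart(b,yo,th=np.pi/4):
    pts=[]
    for y in(-14.5,14.5):
        for s,n in((0,0),(173,0),(173,26),(0,26)):
            pts.append(b2w(b,(-51.6+s*np.cos(th)-n*np.sin(th),yo+y,4+s*np.sin(th)+n*np.cos(th))))
    return pts
for yo in(0,10,20,30,40):print(yo,np.round([projw(W,p) for p in cart(b,yo)]).astype(int).tolist())
E
```

```text
[496.69493698  86.27549022   1.2664527 ] [-1.8 -5.5  3.5 -1.3 -0.2  9.2 -4.6  1.2]
[498.27677286  83.85261183   1.30752046] [-3.7 -1.2  0.7 -0.6  1.   1.6 -0.4 -0.1]
[500.22195915  81.28564105   1.26942394] [ 0.1 -4.6 -1.  -5.3  6.6  0.2 -0.5  4.7]
[498.06362738  83.69110191   1.2819715 ] [-2.6 -1.2  4.6 -0.6  4.1 10.9 -2.6  6.4 -2.4 -2.1  1.6  0.8 -0.5  3.
 -1.3 -1.6 -2.3 -4.  -3.9 -5.6  4.3 -0.6 -1.8  5. ]
carton [{'location': [123.6, 163.5], 'p': 0.63}] [{'bbox': [152.6, 122.0, 58.3, 159.7], 'p': 0.56}]
carton_foot [{'location': [188.0, 164.3], 'p': 0.57}] [{'bbox': [152.3, 120.7, 68.2, 162.0], 'p': 0.63}]
charger [{'location': [143.2, 267.6], 'p': 0.81}] [{'bbox': [264.2, 143.2, 54.1, 70.6], 'p': 0.91}]
tape [{'location': [104.6, 134.7], 'p': 0.9}] [{'bbox': [117.6, 104.9, 29.5, 49.2], 'p': 0.94}]
0 [[197, 188], [188, 46], [171, 64], [187, 208], [173, 182], [154, 40], [136, 58], [162, 200]]
10 [[188, 186], [176, 44], [159, 62], [179, 205], [164, 179], [143, 39], [124, 56], [154, 198]]
20 [[180, 184], [164, 42], [146, 60], [170, 203], [156, 177], [132, 37], [113, 55], [146, 196]]
30 [[172, 181], [153, 40], [135, 58], [162, 200], [149, 175], [122, 36], [103, 53], [138, 193]]
40 [[164, 179], [142, 39], [123, 56], [153, 198], [141, 173], [112, 35], [92, 52], [130, 191]]
```

```bash
cat >> h.py <<'E'
from scipy.spatial.transform import Rotation as Ro
B=[497.5,84.5,1.285]
def tool(tilt): # tilt: hand leaning to bin +x
    ey=np.array([-np.sin(B[2]),np.cos(B[2]),0]);return Ro.from_rotvec(ey*tilt)*Ro.from_euler("z",B[2]-np.pi/2)*Ro.from_rotvec([np.pi,0,0])
def go(g,tilt,back=0,o=None): # grasp point in bin frame -> shift, turn
    o=o or get_obs();R=tool(tilt);t=b2w(B,g)+R.apply([0,0,1])*(18.7-back)
    print(np.round(t-o["ee_pos"],1),np.round((R*Ro.from_rotvec(o["orientation"]).inv()).as_rotvec(),3),"TCP",np.round(t))
E
python3 -c "
from h import *
go((34.7,14,108.6),.35,100)"
```

```text
[-123.3  148.5  -37.7] [-0.348  0.05  -0.283] TCP [502. 148. 185.]
```

move_arm([
  [-30,37,0,-0.087,0.012,-0.07,70],
  [-60,74,0,-0.174,0.025,-0.141,70],
  [-90,110,0,-0.26,0.037,-0.212,70],
  [-123,148,0,-0.348,0.05,-0.283,70],
  [-123,148,-37,-0.348,0.05,-0.283,70],
])

```text
t: 2.12
ee_pos: [513.8, 139.6, 200.6]
orientation: [2.765, -0.403, -0.059]
ft_force: [-0.1, 0.8, -0.7]
width: 69.8
```

move_arm([
  [0,0,0,0,0,0,70],
  [0,0,0,0,0,0,70],
])

```text
t: 2.28
ee_pos: [510.6, 137.7, 196.1]
orientation: [2.765, -0.391, -0.073]
ft_force: [0.6, 0.4, -0.9]
width: 69.8
```

```bash
python3 -c "
from h import *
go((34.7,14,108.6),.35,100)
W=get_image('wrist');save(W,'w1.png')
for yo in(8,14,20):
  print(yo,[np.round(projw(W,b2w(B,(-51.6+s*.707-26*.707,yo+y,4+s*.707+26*.707)))).astype(int).tolist() for s in(0,173) for y in(-14.5,14.5)])
print('rim',[np.round(projw(W,b2w(B,c))).astype(int).tolist() for c in[(79,114,135),(79,-114,135),(-79,-114,135),(-79,114,135)]])
print('tipfinger mid',projw(W,get_obs()['ee_pos']))
"
```

```text
[ -8.9  10.8 -11.2] [ 0.001 -0.003 -0.004] TCP [502. 148. 185.]
8 [[325, 272], [298, 272], [332, 240], [283, 239]]
14 [[320, 272], [292, 272], [322, 240], [273, 239]]
20 [[314, 272], [286, 272], [312, 240], [262, 239]]
rim [[136, 194], [505, 197], [450, 360], [188, 359]]
tipfinger mid [np.float64(320.03263711482873), np.float64(298.66238722438595)]
```

View pics/w1.png

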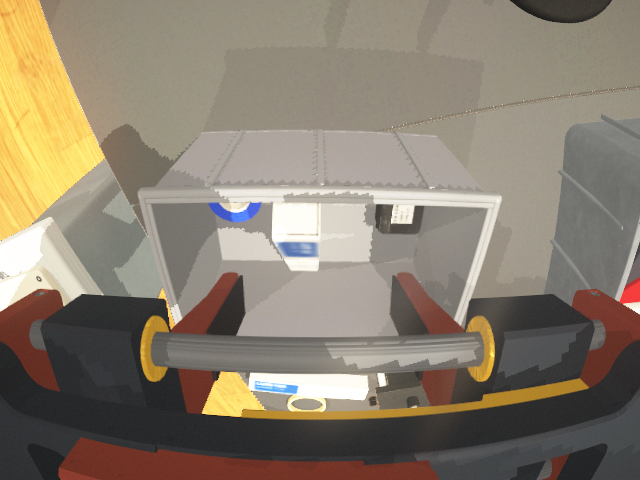

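The fit agrees with the close view. The predicted rim and carton edges lie within 5 px of those seen, so the carton's bin-y offset is about 14 mm. I'll correct the residual and go down along the tool axis.

move_arm([
  [-9,11,-11,0,0,0,70],
  [-9,11,-11,0,0,0,70],
  [-9,11,-11,0,0,0,70],
])

```text
t: 2.58
ee_pos: [503.7, 146.2, 186.8]
orientation: [2.765, -0.399, -0.07]
ft_force: [-0.2, 0.0, -0.7]
width: 70.0
```

```bash
python3 -c "
from h import *
go((34.7,14,108.6),.35,100)
go((34.7,14,108.6),.35,0)"
```

```text
[-2.   2.3 -1.8] [0.    0.    0.001] TCP [502. 148. 185.]
[-11.7 -30.6 -95.7] [0.    0.    0.001] TCP [492. 116.  91.]
```

move_arm([
  [-2.5,-8,-24,0,0,0,70],
  [-5,-16,-47,0,0,0,70],
  [-7.5,-24,-70,0,0,0,70],
  [-10,-32,-94,0,0,0,70],
  [-10,-32,-94,0,0,0,70],
])

```text
t: 3.0
ee_pos: [491.2, 112.3, 89.8]
orientation: [2.762, -0.4, -0.078]
ft_force: [-1.6, -1.1, -0.2]
width: 70.0
```

move_arm([
  [0,0,0,0,0,0,70],
  [0,0,0,0,0,0,40],
  [0,0,0,0,0,0,40],
  [0,0,0,0,0,0,40],
])

```text
t: 3.33
ee_pos: [494.4, 115.9, 93.7]
orientation: [2.767, -0.399, -0.067]
ft_force: [0.1, 0.4, -0.1]
width: 53.4
```

```bash
python3 -c "
from h import *
go((34.7,14,108.6),.35,0);print(get_obs()['ft_force'])
W=get_image('wrist');cv2.imwrite('pics/w2.png',cv2.resize(W['color'][150:400,100:540,::-1],None,fx=1.5,fy=1.5))"
```

```text
[-2.3 -0.3 -2.7] [-0.001  0.003 -0.   ] TCP [492. 116.  91.]
[ 0.1116019   0.3975996  -0.11920538]
```

View pics/w2.png

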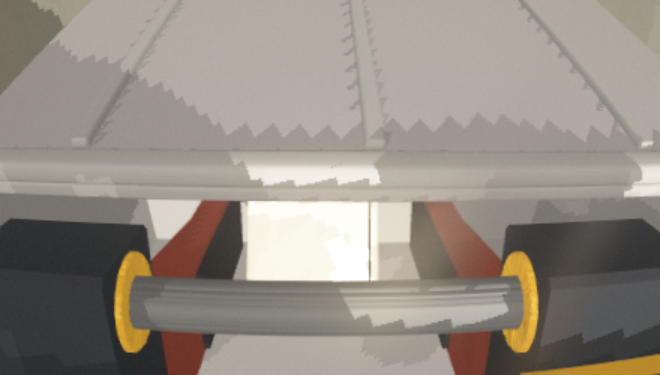

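The carton lies between the fingers, about 5 mm towards bin +y of centre. I'll shift over and close.

move_arm([
  [-5,1.4,-1,0,0,0,53],
  [-5,1.4,-1,0,0,0,53],
  [-5,1.4,-1,0,0,0,15],
  [-5,1.4,-1,0,0,0,15],
  [-5,1.4,-1,0,0,0,15],
])

```text
t: 3.8
ee_pos: [488.0, 116.9, 91.3]
orientation: [2.765, -0.398, -0.07]
ft_force: [0.7, 0.2, -0.9]
width: 36.3
```

move_arm([
  [0,0,0,0,0,0,15],
  [0,0,0,0,0,0,15],
  [0,0,0,0,0,0,15],
  [0,0,0,0,0,0,15],
])

```text
t: 4.13
ee_pos: [488.1, 116.7, 91.2]
orientation: [2.765, -0.398, -0.07]
ft_force: [0.0, 0.4, -0.1]
width: 28.7
```

```bash
python3 - <<'E'
from h import *
o=get_obs();print(o["ee_pos"],o["width"],o["ft_force"],o["t"])
R0=Ro.from_rotvec(o["orientation"]);p0=o["ee_pos"]
c,s=np.cos(B[2]),np.sin(B[2])
q=np.array([c*(p0[0]-B[0])+s*(p0[1]-B[1]),-s*(p0[0]-B[0])+c*(p0[1]-B[1]),p0[2]]);print("tcp in bin",q)
# foot underside edge pivot (bin) -51.6,?,4 ; rotate by -a about ey, plus pivot shift
ey=np.array([-s,c,0])
for k,(a,dx,dz) in enumerate([(0,6,6),(.1,9,6),(.2,13,6),(.3,16,6),(.4,19,6),(.5,22,6),(.6,24,6),(.7,25,6),(np.pi/4,25,6)]):
    piv=b2w(B,(-51.6,q[1],4)); Rk=Ro.from_rotvec(-a*ey)
    t=piv+Rk.apply(p0-piv)+dx*np.array([c,s,0])+[0,0,dz]
    print(a,np.round(t-p0,1),np.round(-a*ey,3))
E
```

```text
[488.06048627 116.74318458  91.2264462 ] 28.653957506242055 [ 0.03579908  0.41279952 -0.08545259] 4.1333
tcp in bin [28.27411647 18.14667213 91.2264462 ]
0 [1.7 5.8 6. ] [-0.  0.  0.]
0.1 [-0.  -0.1 13.5] [ 0.096 -0.028 -0.   ]
0.2 [-1.7 -5.7 20.1] [ 0.192 -0.056 -0.   ]
0.3 [ -3.8 -12.8  25.7] [ 0.288 -0.085 -0.   ]
0.4 [ -6.  -20.4  30.2] [ 0.384 -0.113 -0.   ]
0.5 [ -8.3 -28.4  33.6] [ 0.48  -0.141 -0.   ]
0.6 [-11.1 -37.6  35.9] [ 0.576 -0.169 -0.   ]
0.7 [-14.1 -47.9  36.9] [ 0.672 -0.197 -0.   ]
0.7853981633974483 [-16.9 -57.6  36.9] [ 0.754 -0.221 -0.   ]
```

Gripped at a width of 28.7 mm, which matches the 29 mm carton. Now I tip it up with a small lift and a drift away from the wall.

move_arm([
  [0,0,7,0.048,-0.014,0,15],
  [0,0,13.5,0.096,-0.028,0,15],
  [-0.9,-3,17,0.144,-0.042,0,15],
  [-1.7,-5.7,20,0.192,-0.056,0,15],
  [-2.8,-9,23,0.24,-0.07,0,15],
])

```text
t: 4.55
ee_pos: [485.4, 107.8, 114.6]
orientation: [3.014, -0.433, -0.021]
ft_force: [0.2, 0.6, -0.5]
width: 28.8
```

move_arm([
  [-1,-4,2.7,0.048,-0.015,0,15],
  [-3.2,-11.4,7.2,0.144,-0.043,0,15],
  [-5.5,-19.4,10.6,0.24,-0.071,0,15],
  [-8.3,-28.6,12.9,0.336,-0.099,0,15],
  [-11.3,-38.9,13.9,0.432,-0.127,0,15],
])

```text
t: 4.97
ee_pos: [474.4, 71.9, 128.2]
orientation: [-2.793, 0.4, -0.062]
ft_force: [-0.8, -0.4, -0.6]
width: 28.8
```

```bash
python3 - <<'E'
from h import *
o=get_obs();print(o["ee_pos"],o["width"],o["ft_force"],o["t"],o["qpos"])
p0=np.array([488.06,116.74,91.2]);R0=Ro.from_rotvec([2.765,-.398,-.07])
print((Ro.from_rotvec(o["orientation"])*R0.inv()).as_rotvec(),"shift so far",o["ee_pos"]-p0)
S=get_image("side");S2=get_image("scene")
a=cv2.resize(S["color"][120:330,200:440],(480,420));b=cv2.resize(S2["color"][120:330,200:440],(480,420))
cv2.imwrite("pics/s3.png",cv2.resize(np.hstack([a,b]),(800,350))[:,:,::-1])
E
```

```text
[474.43755362  71.86586462 128.22863629] 28.838085813078216 [-0.79203341 -0.35389191 -0.58313683] 4.9667 [-0.07663622  0.34927803  2.08748136  0.50140866  0.70173213 -0.17774141]
[ 0.64649112 -0.18728098  0.0009117 ] shift so far [-13.62244638 -44.87413538  37.02863629]
```

View pics/s3.png

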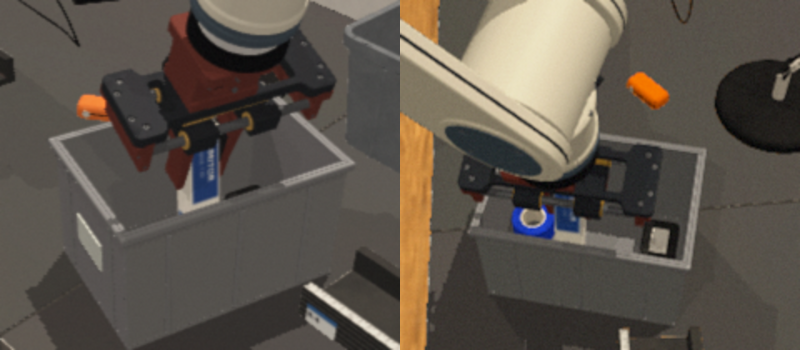

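move_arm([
  [-2.8,-9.7,0,0.08,-0.024,0,15],
  [-2.8,-9.7,0,0.08,-0.024,0,15],
  [-2.8,-9.7,0,0.08,-0.024,0,15],
])

```text
t: 5.32
ee_pos: [470.9, 62.0, 126.9]
orientation: [-2.717, 0.395, -0.07]
ft_force: [0.2, -0.8, -0.4]
width: 29.0
```

```bash
python3 - <<'E'
from h import *
o=get_obs();print(o["ee_pos"],o["width"],o["ft_force"],o["t"])
p0=np.array([488.06,116.74,91.2]);R0=Ro.from_rotvec([2.765,-.398,-.07])
dR=Ro.from_rotvec(o["orientation"])*R0.inv();print(dR.as_rotvec(),o["ee_pos"]-p0)
c,s=np.cos(B[2]),np.sin(B[2])
S=get_image("side");S2=get_image("scene");V=[]
for im in(S,S2):
    A=im["color"].copy()
    piv=b2w(B,(-51.6,18.1,4));a=np.pi/4
    for y in(-14.5,14.5):
        P=[]
        for l,n in((0,0),(173,0),(173,26),(0,26)):
            w=b2w(B,(-51.6+(l-n)*np.cos(a),18.1+y,4+(l+n)*np.cos(a)))
            w2=dR.apply(w-p0)+o["ee_pos"];P.append(np.round(projp(im,w2)).astype(int));
            if im is S:print(l,n,np.round([c*(w2[0]-B[0])+s*(w2[1]-B[1]),-s*(w2[0]-B[0])+c*(w2[1]-B[1]),w2[2]],1))
        A=A.copy();cv2.polylines(A,[np.array(P)],True,(255,0,0),1)
    V.append(cv2.resize(np.hstack([im["color"][130:310,220:420],A[130:310,220:420]]),(700,315)) if im is S else cv2.resize(np.hstack([im["color"][150:290,220:400],A[150:290,220:400]]),(700,272)))
cv2.imwrite("pics/s4.png",np.vstack(V)[:,:,::-1])
E
```

```text
[470.93376032  61.98987601 126.86880483] 28.963932650080263 [ 0.15098229 -0.80138623 -0.41231383] 5.3167
[ 0.72064572 -0.20523629 -0.00373035] [-17.12623968 -54.75012399  35.66880483]
0 0 [-28.2   5.4   8.5]
173 0 [-21.9   4.2 181.4]
173 26 [-47.9   4.2 182.3]
0 26 [-54.2   5.4   9.5]
0 0 [-28.2  34.4   8.7]
173 0 [-21.9  33.2 181.6]
173 26 [-47.9  33.2 182.5]
0 26 [-54.1  34.4   9.7]
```

View pics/s4.png

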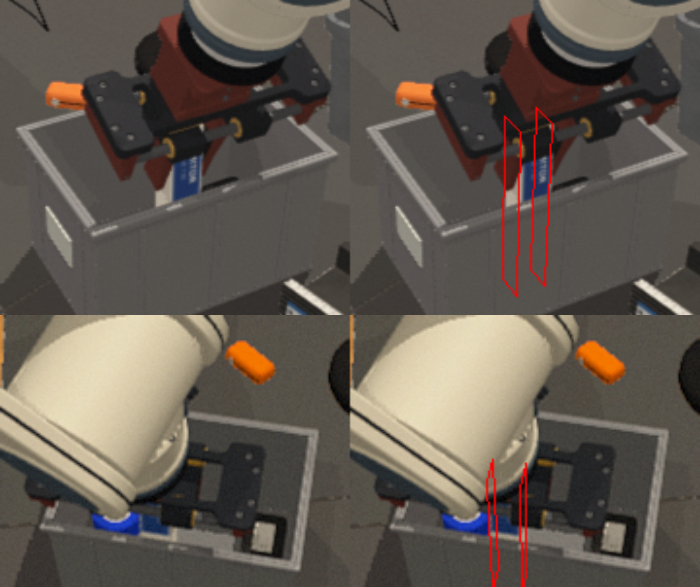

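move_arm([
  [0,0,0,0,0,0,15],
  [0,0,0,0,0,0,15],
  [0,0,0,0,0,0,15],
])

```text
t: 5.67
ee_pos: [471.2, 63.3, 127.4]
orientation: [-2.716, 0.388, -0.073]
ft_force: [-0.8, -0.9, -0.9]
width: 29.0
```

```bash
python3 - <<'E'
from h import *
o=get_obs();R0=Ro.from_rotvec([2.765,-.398,-.07])
print(o["ee_pos"]-[488.06,116.74,91.2],(Ro.from_rotvec(o["orientation"])*R0.inv()).as_rotvec(),o["ft_force"])
for n in("side","scene"):
  S=get_image(n);c=S["color"][160:250,260:350] if n=="side" else S["color"][220:280,260:350]
  c=cv2.resize(c,None,fx=4,fy=4,interpolation=cv2.INTER_CUBIC);globals()[n]=c
cv2.imwrite("pics/s5.png",np.hstack([side,cv2.copyMakeBorder(scene,0,120,0,0,0)])[:,:,::-1])
E
```

```text
[-16.81170929 -53.41789768  36.17013585] [ 0.72262401 -0.20643049  0.00154233] [-0.84086495 -0.89232104 -0.88937246]
```

View pics/s5.png

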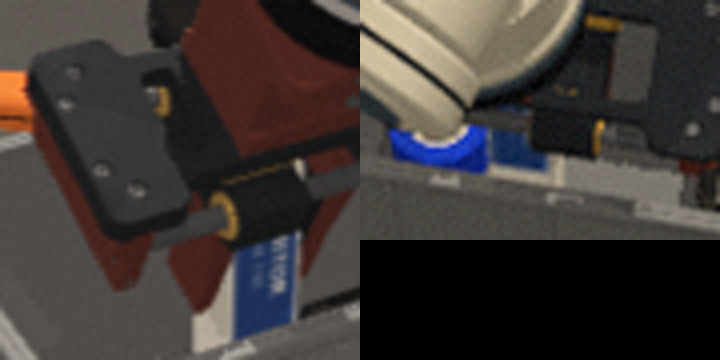

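The carton's edges look vertical, and the measured turn is about 2° short. I'll finish that turn and lower until it touches.

move_arm([
  [-1,-3.5,0,0.032,-0.01,0,15],
  [-1,-3.5,0,0.032,-0.01,0,15],
  [-1,-3.5,-1.5,0.032,-0.01,0,15],
  [-1,-3.5,-3,0.032,-0.01,0,15],
  [-1,-3.5,-3,0.032,-0.01,0,15],
])

```text
t: 6.18
ee_pos: [470.1, 59.2, 124.0]
orientation: [-2.683, 0.384, -0.079]
ft_force: [0.0, -0.4, -1.7]
width: 28.6
```

move_arm([
  [0,0,-1,0,0,0,15],
  [0,0,-1,0,0,0,15],
  [0,0,-1,0,0,0,15],
])

```text
t: 6.43
ee_pos: [470.2, 59.2, 123.2]
orientation: [-2.682, 0.384, -0.079]
ft_force: [-0.1, 0.4, -0.6]
width: 29.1
```

move_arm([
  [0,0,-1,0,0,0,15],
  [0,0,-1,0,0,0,15],
  [0,0,-1,0,0,0,15],
])

```text
t: 6.68
ee_pos: [470.1, 59.1, 122.2]
orientation: [-2.682, 0.384, -0.079]
ft_force: [-0.3, 0.6, -0.5]
width: 28.9
```

```bash
python3 - <<'E'
from h import *
o=get_obs();R0=Ro.from_rotvec([2.765,-.398,-.07])
print(o["ee_pos"]-[488.06,116.74,91.2],(Ro.from_rotvec(o["orientation"])*R0.inv()).as_rotvec(),o["ft_force"])
E
```

```text
[-17.94796518 -57.66286469  31.01391773] [ 7.55114095e-01 -2.16847227e-01  5.24144646e-04] [-0.34132692  0.59919755 -0.51078306]
```

move_arm([
  [0,0,-1,0,0,0,15],
  [0,0,-1,0,0,0,15],
  [0,0,-1,0,0,0,15],
])

```text
t: 6.93
ee_pos: [470.3, 59.1, 121.4]
orientation: [-2.682, 0.384, -0.08]
ft_force: [-0.0, -0.5, 1.7]
width: 29.1
```

move_arm([
  [0,0,-1,0,0,0,15],
  [0,0,-1,0,0,0,15],
  [0,0,-1,0,0,0,15],
])

```text
t: 7.18
ee_pos: [470.6, 59.3, 121.2]
orientation: [-2.681, 0.384, -0.081]
ft_force: [-2.5, -1.3, 12.9]
width: 29.1
```

Contact at z about 121.3, near the predicted 122.1. I'll ease off and open.

move_arm([
  [0,0,0.8,0,0,0,15],
  [0,0,0.8,0,0,0,15],
  [0,0,0.8,0,0,0,36],
  [0,0,0.8,0,0,0,45],
  [0,0,0.8,0,0,0,55],
])

```text
t: 7.6
ee_pos: [470.0, 59.0, 120.8]
orientation: [-2.682, 0.384, -0.079]
ft_force: [-0.1, 0.0, 0.2]
width: 45.8
```

move_arm([
  [0,0,0,0,0,0,60],
  [0,0,0,0,0,0,60],
  [0,0,0,0,0,0,60],
])

```text
t: 7.85
ee_pos: [470.1, 59.1, 121.0]
orientation: [-2.682, 0.384, -0.079]
ft_force: [-0.2, -0.1, -0.2]
width: 59.8
```

```bash
python3 - <<'E'
from h import *
o=get_obs();print(-Ro.from_rotvec(o["orientation"]).apply([0,0,100]),o["width"])
W=get_image("wrist");save(W,"w6.png")
E
```

```text
[-11.45663973 -40.5404518   90.69298305] 59.75203066051667
```

View pics/w6.png

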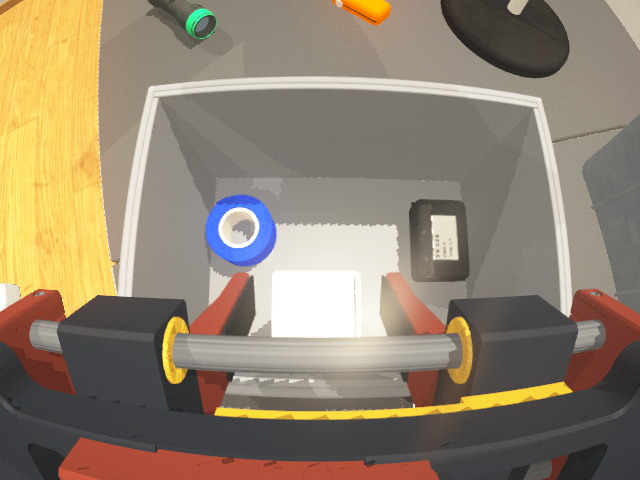

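The carton stands free between the fingers, with its top face at (272–360, 272–335) and the tape and charger in place. I'll retreat along the tool axis.

move_arm([
  [-2,-8,18,0,0,0,60],
  [-4.6,-16,36,0,0,0,60],
  [-7,-24,54,0,0,0,60],
  [-9,-32,72,0,0,0,60],
  [-11.5,-40,91,0,0,0,60],
])

```text
t: 8.32
ee_pos: [458.3, 18.7, 212.7]
orientation: [-2.682, 0.384, -0.079]
ft_force: [0.2, -0.5, -0.4]
width: 59.9
```

move_arm([
  [0,-10,30,0,0,0,60],
  [0,-30,60,0,0,0,60],
  [0,-60,80,0,0,0,60],
  [0,-90,80,0,0,0,60],
  [0,-90,80,0,0,0,60],
])

```text
t: 8.73
ee_pos: [460.1, -75.0, 293.7]
orientation: [-2.684, 0.387, -0.087]
ft_force: [-0.4, 1.0, -0.2]
width: 60.0
```

```bash
python3 - <<'E'
from h import *
print(get_obs()["ee_pos"],get_obs()["ft_force"])
S=get_image("side");Q=get_image("scene");W=get_image("wrist")
a=cv2.resize(S["color"][130:310,210:430],(400,327));b=cv2.resize(Q["color"][130:310,210:430],(400,327))
cv2.imwrite("pics/s7.png",np.hstack([a,b])[:,:,::-1])
for n,l in((Q,"carton"),(Q,"charger"),(Q,"tape"),(S,"carton")):
  print(l,mark_of(n,l)[:1],recognise(n,l)[:1])
E
```

```text
[460.11011514 -75.03344537 293.70372323] [-0.38849966  1.03711902 -0.15810515]
carton [{'location': [273.3, 315.7], 'p': 0.58}] []
charger [] []
tape [] []
carton [] [{'bbox': [322.6, 221.2, 28.2, 44.9], 'p': 0.65}]
```

View pics/s7.png

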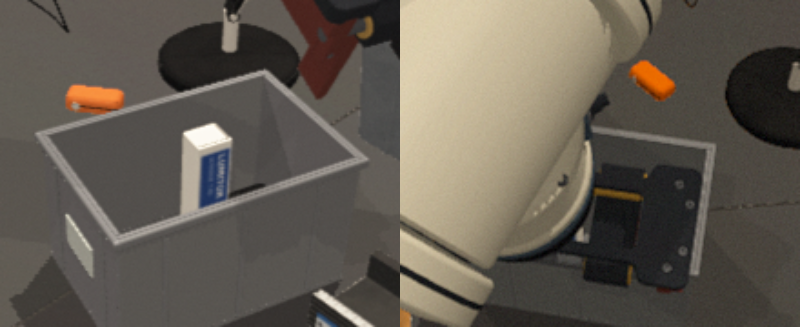

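The carton stands upright and free in the bin (side view, left and right edges at columns 183 and 231, both vertical). The gripper is clear, so I'll hand in.

```bash
python3 -c "
from workcell import *
print(close_job(),get_obs()['t'])"
```

```text
the job is handed in; nothing more can be done
the job is handed in; nothing more can be done
```

The carton is standing upright on its foot end on the bin's floor, released, and the job is handed in. I gripped it near the raised end and turned it up about 45° inside the bin, its foot lifted about 6 mm by plan and moved off the wall. I then lowered it until it touched the floor, opened the fingers and backed away. The last clock reading before hand-in was about 9 s.

- **Carton:** the last side view shows it standing free with vertical edges and the gripper well clear. The foot is hidden by the bin wall. That it stands on the floor rests on contact being felt within 1 mm of the predicted height.
- **Charger and tape:** the wrist picture after release showed both lying beside the carton, apparently undisturbed. I did not measure their positions before and after.
- **Forces:** the highest reading was about 13 N, when the foot touched the floor.
- **Checks that failed:** in the final scene view the arm hid most of the bin. The networks did not find the charger or tape there, and found the carton only with middling confidence (about 0.6).

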